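Steady the rocking pumpkin stand in the cold room

ROBOT

A 6-joint arm with a two-finger parallel gripper is mounted at the origin on the work surface. World frame = base frame: x ahead of the robot, y to its left, z up, the work surface at z = 0. Lengths are in m, angles in degrees, forces in N, time in s.
With the tool pointing down it reaches from about 0.375 to 0.9 m from the base axis. Payload 3.1 kg.
Tool frame: the origin (TCP) lies on the centre line of the jaws, within the pads' length; the fingertips stand 25 mm ahead of it and the grasp point (between the pads) lies 6 mm ahead of it; z points along the fingers, y is the line along which they close (so a half turn about z gives the same grasp; the last joint's range is limited). The gripper opens to 87 mm and grips with 3 to 60 N. Pads are 19 mm wide; open, the fingers measure 117 mm over their backs; the gripper's body (75 mm by 190 mm) begins 51 mm behind the grasp point.
Start: joints at [-10.227, 30.224, 82.088, -0, 67.689, -10.227], TCP at [0.625, 0, 0.248] pointing down, gripper open.
Joint ranges: [-176.69, 176.69], [-43.24, 126.21], [12.49, 139.97], [-82, 262], [0, 151.66], [-163.58, 163.58]. Speed limits (degrees/s): [159.86, 159.86, 180, 180, 180, 180].

INTERFACE

Orientations are given as a 3x3 rotation matrix whose columns are the frame's x, y, z axes.
In Python, from rig import * gives the robot as it stands.
- The arm moves only by the tool step_arm, never from a script. Its argument "steps" is a list of rows, each a list of 7 numbers: the shift along the tool's x, y, z normalised to -1 to 1, where 1 is 0.3 m, then the turn, a rotation vector about the tool's x, y, z normalised to -1 to 1, where 1 is 45 degrees, then the gripper's target within -1 to 1 (shut at 1, half-way at 0, fully open at -1). A call has 1 to 8 rows; each row is the pose to reach, as a shift and turn from the pose commanded when the call began, along the tool's axes at that moment; what a row does not reach only later rows make up. A row lasts 1/12 s, in which the tool goes at most 41.7 mm and 7.16 degrees, less where a joint would pass 70% of its speed; a pose out of reach is approached as far as the arm can. A call with a number of a shift or a turn outside -1 to 1 is refused whole. A call with a gripper value outside its range is refused whole. The fingers move at their own pace and stop on an object; the grip force is fixed at half the most. Time passes only in rows, so rows that repeat a pose let the fingers close. It gives the time, the measured TCP pose, the force, the opening and the grip force at its end, in the units of the state.
- read_state(): the state, without advancing time (a new reading comes with each control period).
- capture(name): name is "scene" or "side" or "wrist"; returns a dict with "image" (400x640x3 uint8, red, green, blue), "vertical_fov" (degrees; the focal length in pixels is half the picture's height over the tangent of half this angle, whatever the lens; pixels are square), "cx", "cy" (the principal point, pixels), "world_from_camera" (4x4, takes a point from camera to world coordinates); the wrist camera has in their place "T_tool_cam" (4x4, takes a point from camera to tool coordinates, whose origin is the TCP and whose axes are the flange's). Camera axes: x right, y down, z forward; pixel columns grow to the right and rows downward; lengths in m; the calibration is good to about 2 mm. A picture is of the moment at which its call begins: read the wrist's pose just before it. There is no depth.
- hand_in(): hands the job in; it is judged then, once.
The state is a dict: "time_s": time; "joint_positions": joint angles; "qvel": joint speeds; "tau": joint torques, N m; "position": TCP position; "tcp_rot": TCP orientation; "force": force on the tool from outside, world axes, zero at the start; "moment": the same for the moment, N m; "opening": opening from 0.0 (shut) to 1.0 (fully open); "grasp_force": force on a finger pad.
Only numpy, scipy, OpenCV 4.12 (cv2) and the standard library are available. Lean on these libraries where they do the work, as an engineer would, in place of code of your own. Each camera call takes 0.05 s, during which the arm holds its last target. There are 200 camera calls.

TASK

The low aluminium stand under the pumpkin rocks, because the screw foot below its yellow knob is wound up too far and that corner sags. Turn the yellow knob clockwise (seen from above) until the stand sits level on all four feet, then let go; leave the stand where it is, with the pumpkin upright on it.

Things in the scene. Friction and masses are not known exactly. Their poses are not given: they have to be found in the camera images.
- knob (a joint): yellow knob's angle in rad, growing clockwise seen from above, range 0 to 2.8, start 0.3 to 0.8. Its foot goes down 4 mm per rad; the corner rises while the knob keeps its height over the table. At 1.6 the stand is level and steady and the white pointer points straight out along the diagonal, as on the black knobs. Beyond, it rocks the other way. Stiff (0.06 N m), stays where left.
- knob_grip (a point): where to grip the yellow knob: on its turning axis, 118 mm above the table, 13 mm below its top. The knob is an upright bar 46 mm long (this frame's x; white pointer on top at +x), 14 mm thick (y) and 38 mm tall, on a disc of 42 mm diameter whose top lies 24 mm below this point; z up. It turns with the knob.
- stand: loose square aluminium stand, 290 x 290 mm, 1.2 kg; origin at its centre, level with the feet's undersides, x and y along its sides, z up; top face at 55 mm. A spindle with rubber foot and bar knob at each corner, 125 mm from the centre in x and y: yellow at +x +y, three black ones, same size, locked and right. At the start it leans 1 to 1.7 degrees down to the yellow knob.
- pumpkin: orange ribbed pumpkin, 134 mm diameter, 72 mm high plus a 20 mm stalk (about 1.3 kg), lying loose near the middle of the stand, 30 mm off centre towards the yellow knob; origin at the centre of its underside, z up.
Mind the look-alikes: they are no part of the job. What is shaped like the pumpkin but purple or turquoise is not meant.

How it is judged (in metres and radians):
At the end, for the whole second after the job is handed in: The stand is at rest on the table, level to about half a degree (0.0095 rad), with the yellow knob between 1.3 and 1.9 rad (about 17 degrees either side of 1.6), within 30 mm of where it stood; the pumpkin lies upright (within 7 degrees) and still on it (angle between stand's own z axis and vertical below 0.0095 rad and value of joint knob between 1.3 and 1.9 rad and height (world z) of stand below 0.005 m and linear speed of each of stand, pumpkin below 0.01 m/s and distance of stand from where it was at the start of the episode below 0.03 m and angle between pumpkin's own z axis and vertical below 0.12 rad and z of pumpkin in the frame of stand above 0.045 m); the robot touches nothing.
It fails at once if the stand is tipped by more than 6 degrees (angle between stand's own z axis and vertical above 0.105 rad).
It fails at once if the pumpkin falls off the stand (z of pumpkin in the frame of stand below 0.03 m).
It also fails if it takes over 32 s, if anything falls off the work surface, if the arm or the gripper's body presses on something with over 40 N, if the wrist force passes 120 N, or if a joint passes its speed limit or range.

## Working session

There is one attempt and no reset: what is moved stays moved. The work goes in short steps, Python scripts to look and compute and a tool call to move; the robot and the scene stay as the last step left them, time stands still between calls to the robot, and variables do not carry over. Pictures are saved under pics/ and viewed, at most 10 in all, crops included, and the job is handed in when it is done.

Besides the shell and the picture viewer there is one more tool, called by a JSON object that holds its "op" and its "data", one argument or row to a line. step_arm: Moves the arm, as the interface text tells. Scaled input: -1 to 1 covers 0.3 m each way for a shift and 45 degrees each way for a turn. Its arguments: {"type":"object","properties":{"steps":{"type":"array"}},"required":["steps"]}

```bash
mkdir -p pics; cat > h.py <<'E'
from rig import *
import numpy as np, cv2
def cam(c,st=None):
    f=200/np.tan(np.radians(c["vertical_fov"])/2)
    if "world_from_camera" in c: T=np.array(c["world_from_camera"])
    else:
        W=np.eye(4);W[:3,:3]=st["tcp_rot"];W[:3,3]=st["position"];T=W@np.array(c["T_tool_cam"])
    return f,c["cx"],c["cy"],T
def pt(c,u,v,z,st=None):
    f,cx,cy,T=cam(c,st);d=T[:3,:3]@np.array([(u-cx)/f,(v-cy)/f,1]);o=T[:3,3]
    return o+d*(z-o[2])/d[2]
def px(c,p,st=None):
    f,cx,cy,T=cam(c,st);q=T[:3,:3].T@(np.array(p)-T[:3,3]);return np.array([cx+f*q[0]/q[2],cy+f*q[1]/q[2]])
def save(c,n): cv2.imwrite("pics/"+n,c["image"][:,:,::-1])
E
python3 - <<'E'
from h import *
s=read_state();print(s["time_s"],s["position"],s["tcp_rot"])
ims=[]
for n in("scene","side"):
    c=capture(n);f,cx,cy,T=cam(c);print(n,f,cx,cy,T[:3,3]);save(c,n+".png")
st=read_state();c=capture("wrist");save(c,"wrist.png");print(c["T_tool_cam"])
E
```

```text
0.0 [6.24338313e-01 1.37218376e-04 2.46565766e-01] [[ 1.86399166e-06  9.99997757e-01 -2.11801730e-03]
 [ 9.99999936e-01 -1.10346898e-06  3.59074043e-04]
 [ 3.59070900e-04 -2.11801783e-03 -9.99997693e-01]]
scene 462.45433258615253 320.0413920164098 202.87241175844323 [1.24113348 0.39459845 0.7150319 ]
side 410.5333735985932 311.5089607605861 197.8364023807959 [ 0.33953121 -0.60130072  0.46746391]
[[ 5.52353304e-04 -9.61107977e-01 -2.76172322e-01  7.50661433e-02]
 [ 9.99999715e-01  6.72792393e-04 -3.41355672e-04 -6.32152058e-04]
 [ 5.13886297e-04 -2.76172055e-01  9.61108075e-01 -1.37442256e-01]
 [ 0.00000000e+00  0.00000000e+00  0.00000000e+00  1.00000000e+00]]
```

View pics/scene.png

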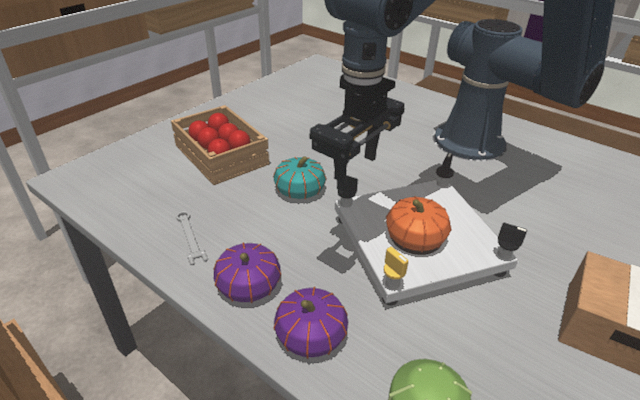

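View pics/wrist.png

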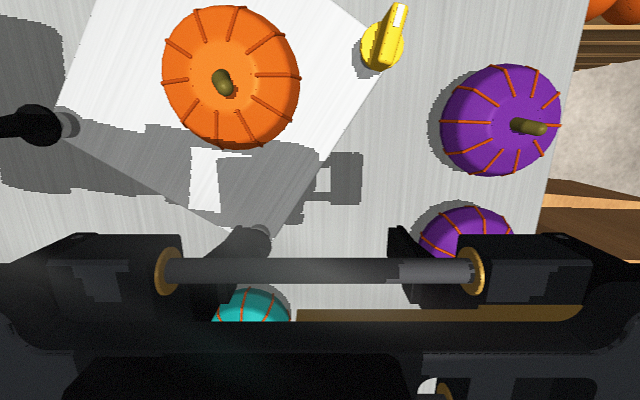

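The orange pumpkin is on the stand: scene (419,222), wrist (230,78). Candidates for the knob are yellow at scene (395,263) / wrist (384,35), and black ones at scene (348,188), (445,170) and (511,237). By the description it is the yellow one. The purple and turquoise pumpkins are not part of the job. Next is a close crop.

```bash
python3 - <<'E'
from h import *
a=cv2.imread("pics/scene.png")[235:295,360:430];b=cv2.imread("pics/wrist.png")[0:80,345:425]
a=cv2.resize(a,(420,360),interpolation=cv2.INTER_CUBIC);b=cv2.resize(b,(400,400),interpolation=cv2.INTER_CUBIC)
o=np.zeros((400,800,3),np.uint8);o[:360,:400]=a[:,:400];o[:,400:]=b;cv2.imwrite("pics/crop.png",o)
E
```

```text
(no output)
```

View pics/crop.png

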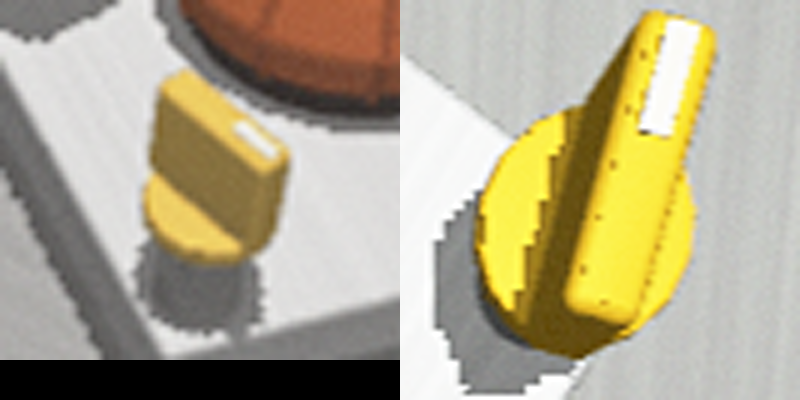

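View pics/side.png

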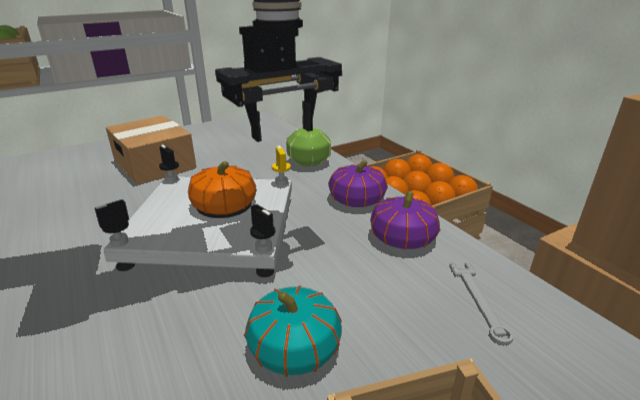

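```bash
python3 - <<'E'
from h import *
import pickle
s=read_state();w=capture("wrist");c=capture("scene");d=capture("side")
for C,e in((w,((401,3.6),(384.6,62))),(c,((407,260.5),(389,248.5)))):
    a,b=[pt(C,*q,.131,s) for q in e]
    v=a-b;print(a,b,"mid",(a+b)/2,"len",np.linalg.norm(v),"ang",np.degrees(np.arctan2(v[1],v[0])))
for C,q in((c,(348,182)),(c,(448,156)),(c,(513,229)),(d,(281,147)),(d,(167,146)),(d,(111,203)),(d,(263,209))): print(pt(C,*q,.131))
E
```

```text
[0.68866444 0.16283047 0.131     ] [0.67844308 0.12052275 0.131     ] mid [0.68355376 0.14167661 0.131     ] len 0.04352492579992872 ang 76.4178527102899
[0.6880064  0.16425753 0.131     ] [0.6825331  0.12356583 0.131     ] mid [0.68526975 0.14391168 0.131     ] len 0.04105814207262069 ang 82.3393270745835
[ 0.5638057  -0.05434448  0.131     ]
[0.3266714  0.06429931 0.131     ]
[0.48327476 0.27864387 0.131     ]
[0.68996652 0.15047619 0.131     ]
[0.4787717  0.28487753 0.131     ]
[0.34092269 0.07672444 0.131     ]
[ 0.55001182 -0.07009155  0.131     ]
```

{"op": "step_arm", "data": {
  "steps": [
    [0.13,0.05,0,0,0,0.15,-0.3],
    [0.26,0.1,0,0,0,0.289,-0.3],
    [0.38,0.15,0,0,0,0.289,-0.3],
    [0.473,0.2,0,0,0,0.289,-0.3],
    [0.473,0.2,0.1,0,0,0.289,-0.3],
    [0.473,0.2,0.1,0,0,0.289,-0.3],
    [0.473,0.2,0.1,0,0,0.289,-0.3]
  ]
}}

```text
time_s: 0.88
position: [0.683, 0.142, 0.2152]
tcp_rot: [[0.224, 0.974, -0.006], [0.975, -0.224, -0.001], [-0.002, -0.006, -1.0]]
force: [-0.2, -0.2, 0.2]
opening: 0.66
grasp_force: 0.0
```

```bash
python3 - <<'E'
from h import *
s=read_state();print(s["time_s"],s["position"],s["tcp_rot"][:,1],s["opening"],s["force"],s["qvel"])
w=capture("wrist");save(w,"w2.png");c=capture("scene");save(c,"s2.png")
print("knob px",px(w,(.684,.142,.131),s))
E
```

```text
0.8833 [0.68300605 0.14197973 0.21521023] [ 0.97448918 -0.2243519  -0.00608847] 0.6597575636836692 [-0.20695933 -0.20570172  0.23468462] [-1.37980213 -2.13425037 -1.68243919  0.0235836  -0.21782304  0.04214691]
knob px [321.33258863 209.76997097]
```

View pics/w2.png

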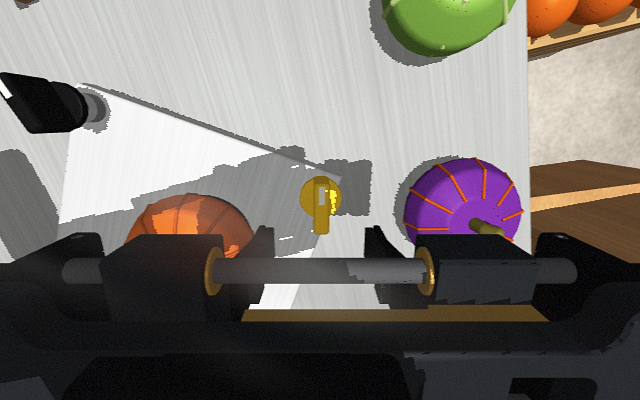

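The yellow bar stands at (321,207) and upright in the picture, as predicted at (321,210), so position and angle are confirmed. I'll descend and grip.

{"op": "step_arm", "data": {
  "steps": [
    [0,0,0.1,0,0,0,-0.3],
    [0,0,0.2,0,0,0,-0.3],
    [0,0,0.28,0,0,0,-0.3],
    [0,0,0.305,0,0,0,-0.3],
    [0,0,0.305,0,0,0,-0.3],
    [0,0,0.305,0,0,0,0.2],
    [0,0,0.305,0,0,0,0.5],
    [0,0,0.305,0,0,0,0.7]
  ]
}}

```text
time_s: 1.65
position: [0.6866, 0.1418, 0.1286]
tcp_rot: [[0.225, 0.974, 0.004], [0.974, -0.225, 0.0], [0.001, 0.004, -1.0]]
force: [-0.4, -0.0, -0.2]
opening: 0.509
grasp_force: 0.0
```

{"op": "step_arm", "data": {
  "steps": [
    [0,0,0,0,0,0,1],
    [0,0,0,0,0,0,1],
    [0,0,0,0,0,0,1],
    [0,0,0,0,0,0,1]
  ]
}}

```text
time_s: 1.98
position: [0.6851, 0.142, 0.1264]
tcp_rot: [[0.225, 0.974, 0.001], [0.974, -0.225, 0.0], [0.0, 0.001, -1.0]]
force: [-0.4, 0.4, 1.1]
opening: 0.206
grasp_force: 0.0
```

{"op": "step_arm", "data": {
  "steps": [
    [0,0,0,0,0,0,1],
    [0,0,0,0,0,0,1],
    [0,0,0,0,0,0,1],
    [0,0,0,0,0,0,1]
  ]
}}

```text
time_s: 2.32
position: [0.6842, 0.1422, 0.1263]
tcp_rot: [[0.225, 0.974, -0.002], [0.974, -0.225, 0.0], [-0.0, -0.002, -1.0]]
force: [-3.5, 1.3, 5.4]
opening: 0.161
grasp_force: 30.0
```

Gripped at 14 mm, the bar's thickness. I'll turn slowly clockwise (+z of the tool).

{"op": "step_arm", "data": {
  "steps": [
    [0,0,0,0,0,0.1,1],
    [0,0,0,0,0,0.2,1],
    [0,0,0,0,0,0.3,1],
    [0,0,0,0,0,0.4,1],
    [0,0,0,0,0,0.5,1],
    [0,0,0,0,0,0.6,1],
    [0,0,0,0,0,0.7,1],
    [0,0,0,0,0,0.7,1]
  ]
}}

```text
time_s: 2.98
position: [0.6833, 0.142, 0.1262]
tcp_rot: [[0.703, 0.712, -0.004], [0.712, -0.703, -0.0], [-0.003, -0.003, -1.0]]
force: [-5.8, -0.0, 6.6]
opening: 0.16
grasp_force: 30.0
```

{"op": "step_arm", "data": {
  "steps": [
    [0,0,0,0,0,0.1,1],
    [0,0,0,0,0,0.2,1],
    [0,0,0,0,0,0.3,1],
    [0,0,0,0,0,0.4,1],
    [0,0,0,0,0,0.5,1],
    [0,0,0,0,0,0.6,1],
    [0,0,0,0,0,0.74,1],
    [0,0,0,0,0,0.74,1]
  ]
}}

```text
time_s: 3.65
position: [0.6824, 0.1418, 0.1261]
tcp_rot: [[0.978, 0.208, -0.006], [0.208, -0.978, -0.001], [-0.006, -0.0, -1.0]]
force: [-7.5, -0.6, 7.4]
opening: 0.156
grasp_force: 30.0
```

{"op": "step_arm", "data": {
  "steps": [
    [0,0,0,0,0,0,1],
    [0,0,0,0,0,0,1],
    [0,0,0,0,0,0,0.4],
    [0,0,0,0,0,0,0.1],
    [0,0,0,0,0,0,-0.1],
    [0,0,0,0,0,0,-0.1],
    [0,0,0,0,0,0,-0.1]
  ]
}}

```text
time_s: 4.23
position: [0.6855, 0.1418, 0.1259]
tcp_rot: [[0.977, 0.211, 0.001], [0.211, -0.977, -0.0], [0.001, 0.0, -1.0]]
force: [-0.5, 0.8, 0.5]
opening: 0.454
grasp_force: 0.0
```

{"op": "step_arm", "data": {
  "steps": [
    [0,0,-0.06,0,0,0,-0.1],
    [0,0,-0.15,0,0,0,-0.1],
    [0,0,-0.25,0,0,0,-0.1],
    [0,0,-0.35,0,0,0,-0.1],
    [0,0,-0.4,0,0,0,-0.1],
    [0,0,-0.4,0,0,0,-0.1],
    [0,0,-0.4,0,0,0,-0.1]
  ]
}}

```text
time_s: 4.82
position: [0.6854, 0.1419, 0.2468]
tcp_rot: [[0.977, 0.211, 0.002], [0.211, -0.977, 0.0], [0.002, 0.0, -1.0]]
force: [-0.9, -0.7, -0.7]
opening: 0.549
grasp_force: 0.0
```

```bash
python3 - <<'E'
from h import *
s=read_state();print(s["time_s"],s["position"],s["tcp_rot"][:,0])
w=capture("wrist");c=capture("scene");d=capture("side")
o=np.zeros((600,800,3),np.uint8)
o[:250,:400]=cv2.resize(w["image"],(400,250))
o[:250,400:]=cv2.resize(d["image"][110:310,60:380],(400,250))
o[250:,:]=cv2.resize(c["image"][160:310,330:530],(800,600),interpolation=cv2.INTER_CUBIC)[100:450]
save(w,"w3.png");save(c,"s3.png");cv2.imwrite("pics/m3.png",o[:,:,::-1])
E
```

```text
4.8167 [0.68543625 0.14189522 0.24679268] [0.97743306 0.21123391 0.00220425]
```

View pics/m3.png

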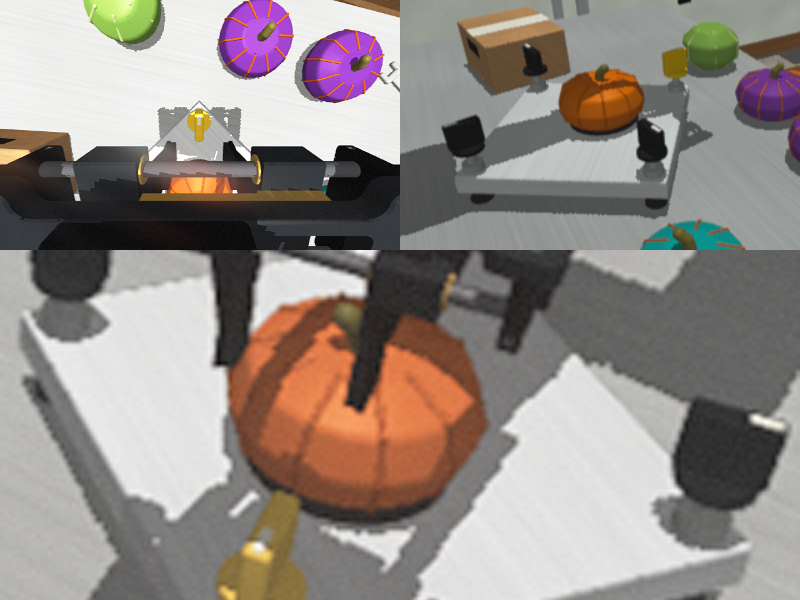

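The wrist view shows the yellow bar lying along the diagonal, and the pumpkin is upright. A closer crop will check the angle against the stand's edges.

```bash
python3 - <<'E'
import cv2
i=cv2.imread("pics/w3.png")[150:240,250:390];cv2.imwrite("pics/c3.png",cv2.resize(i,(784,504),interpolation=cv2.INTER_CUBIC))
E
```

```text
(no output)
```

View pics/c3.png

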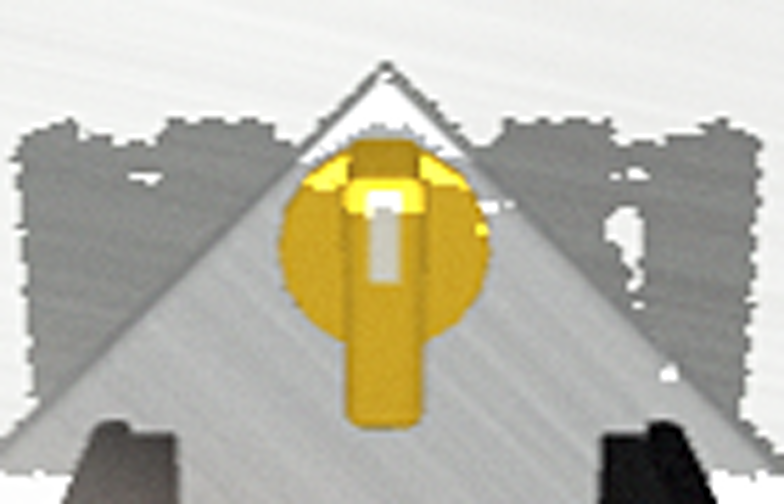

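The pointer (384,200) lies on the line from the corner tip (386,62), and both edges run at about 45° to it. The knob is therefore within about 2° of the level setting, and the gripper is clear.

```bash
python3 -c "
from rig import *
print(hand_in())"
```

```text
the job is handed in; nothing more can be done
None
```

I turned the yellow knob clockwise until its pointer lay along the stand's diagonal, within about 2° of the level setting. I then let go with the pumpkin upright and handed the job in at about 5 s; no verdict came back.

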